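# Trap a wood strip with a quarter-turn stop stud

## Task

Get the strip ready for chiselling: lift the stop stud out of its parking block, drop its T-head into the board's slot behind the strip, and slide it along until its collar has pushed the strip home and holds it snug against the end block (with 5 to 8 N, never over 12 N, or it bows). Press the stud down on its sprung foot and turn it a quarter turn clockwise, so that it locks under the lips with no play left at the strip, and let go. Do not force the stud, and leave the other tools alone.

Things in the scene. Friction and masses are not known exactly. Their poses are not given: they have to be found in the camera images.
- stop_stud: Stop stud, 67 mm tall, 0.18 kg, upright, head down. Origin: centre of the T-head's underside; z up, x along head and handle. Head 27 (x) x 13 x 6 mm, lower edges bevelled 2 mm; neck 9 mm; foot ring 30 mm wide, underside at z = 8; collar 34 mm diameter, z = 13 to 29. Two corners of the head are cut back: below the lips it turns clockwise only, to a stop just past 90 deg. Half a turn round it fits alike.
- handle (a point): Middle of the stud's black flat handle, 54 mm above the stud's origin on its axis; axes as the stud's. The handle is 46 mm long (x) x 16 mm thick (y), from 37 to 67 mm above the origin: grip it across the 16 mm.
- stop_foot (a joint): How far the stud's sprung foot ring is pressed in, m: 0 = out, 0.0045 = fully in; damped spring, 4 N at 0, 13 N at 0.0045. Foot just resting on the slot (0): head still between the lips, cannot turn; press to 0.0025 to 0.0045 to turn it; pressed, the foot drags with up to 0.7 of its force. Let go after the turn, the spring lifts the head against the lips from below, near 0.002: locked.
- park_block: Parking block, dark wood, 80 x 64 x 24 mm, fixed. Origin: centre of its underside. In the middle of its top is a mortise, 31 mm (x) x 16 mm, in which the stud's head sits, foot ring on the block's top; the stud lifts straight out.
- board: Chopping board, mid-brown wood, 540 (x) x 130 x 24 mm, fixed. Origin: centre of its underside; x along the slot towards the end block. An aluminium T-slot runs along its middle (y = 0): gap between the lips 15.5 mm, lips 4 mm thick, channel below 28.6 mm wide, floor 14 mm below the board's top. A cap closes the slot at x = -0.258; it is free from there to the strip's end.
- slot (a point): Middle of the slot at the level of the board's top (24 mm above the bench), at the board's centre; axes as the board's: x along the slot towards the end block, z up.
- strip: Planed wood strip, 340 (its y) x 32 x 12 mm, 0.12 kg, loose. Origin: centre of its underside. It lies on the board over the slot, beside a low fence (8 mm high, 1.5 mm play, on the board's -y side). It starts 15 to 35 mm short of the end block, a dark batten across the board, 10 mm high, whose face is set somewhere 205 to 235 mm from point slot along x: not measured, feel for it.
- chisel: Bench chisel, 265 mm long, lying on the bench: leave it.
- pliers: Flat-nose pliers, 188 mm long, lying on the bench: leave it.
- wing_nut: Iron wing nut, 42 mm, on the bench: leave it.
There are look-alikes about, which are no part of the job. Leave any orange or turquoise look-alike of the stop_stud alone.

How it is judged:
On the way, in this order (a step that is already met when the one before it is completed fails the run):
1. the stud's head stands in the slot, lengthwise, behind the strip (z of stop_stud in the frame of slot between -0.0135 and -0.005 m and y of stop_stud in the frame of slot between -0.003 and 0.003 m and angle between stop_stud's own z axis and vertical below 0.09 rad and angle between the x axis of stop_stud and the x axis of slot, either way round below 0.3 rad), for 0.1 s.
2. the stud, still lengthwise, has been slid along and presses the strip, which has stopped moving, with at least 4 N against the end block (z of stop_stud in the frame of slot between -0.0135 and -0.005 m and y of stop_stud in the frame of slot between -0.003 and 0.003 m and angle between stop_stud's own z axis and vertical below 0.09 rad and contact force between stop_stud and strip above 4 N and linear speed of strip below 0.01 m/s and angle between the x axis of stop_stud and the x axis of slot, either way round below 0.35 rad), for 0.1 s.
3. the stud is turned crosswise under the lips (z of stop_stud in the frame of slot between -0.0135 and -0.005 m and y of stop_stud in the frame of slot between -0.003 and 0.003 m and angle between stop_stud's own z axis and vertical below 0.09 rad and angle between the x axis of stop_stud and the x axis of slot, either way round above 1.36 rad and value of joint stop_foot above 0.001 m), for 0.2 s.
At the end, for the whole second after the job is handed in: Strip flat along the slot, as far as the end block; stud upright in the slot, its collar within 1.5 mm of the strip's end, head crosswise (over 78 degrees from the slot line), sprung up under the lips (foot pressed 1 to 3.5 mm); released and at rest (all of step 3 and x of strip in the frame of slot above 0.0335 m and angle between the y axis of strip and the x axis of slot, either way round below 0.02 rad and z of strip in the frame of slot below 0.002 m and horizontal distance between stop_stud and strip below 0.1885 m and value of joint stop_foot below 0.0035 m and linear speed of each of stop_stud, strip below 0.02 m/s); the robot touches nothing.
It fails at once if the strip is pushed with more than 12 N by the stud (contact force between stop_stud and strip above 12 N).
It fails at once if the stud is forced against the board with more than 60 N (contact force between stop_stud and board above 60 N).
It fails at once if a tool lying around is moved by more than 15 mm (distance of any of chisel, pliers, wing_nut from where it was at the start of the episode above 0.015 m).
It also fails if it takes over 72 s, if anything falls off the work surface, if the arm or the gripper's body presses on something with over 40 N, if the wrist force passes 120 N, or if a joint passes its speed limit or range.

## Robot

A 6-joint arm with a two-finger parallel gripper is mounted at the origin on a cart in front of the work surface, level with it; the furniture and walls round the work are solid. World frame = base frame: x ahead of the robot, y to its left, z up, the work surface at z = 0. Lengths are in m, angles in rad, forces in N, time in s.
With the tool pointing down it reaches from about 0.275 to 0.75 m from the base axis. Payload 10.2 kg.
Tool frame: the origin (TCP) lies at the very end of the fingers, on their centre line; the grasp point (between the pads) lies 19 mm behind it; z points along the fingers, y is the direction in which the jaws open and shut (so a half turn about z gives the same grasp; the last joint's range is limited). The gripper opens to 88 mm and grips with 3 to 60 N. Pads are 18 mm wide; open, the fingers measure 123 mm over their backs; the gripper's body (75 mm by 187 mm) begins 45 mm behind the grasp point.
Start: joints at [-1.41, 0.313, 1.498, -0, 1.331, -0.223], TCP at [0.197, -0.487, 0.239] pointing down, gripper open.
Joint ranges: [-2.94, 2.94], [-0.97, 2.17], [0.19, 2.56], [-1.23, 4.37], [0.02, 3.11], [-2.88, 2.88]. Speed limits (rad/s): [2.39, 2.39, 3.01, 3.14, 3.14, 3.14].

## Interface

Orientations are given as a unit quaternion [w, x, y, z].
In Python, from rig import env, capture gives the robot as it stands. The module is installed in compiled form; this text tells all that it offers.
- The arm moves only by the shell command python3 -m creep 'ROWS'. ROWS is JSON, a list of rows, each a list of 3 entries, a list of its own where there are three numbers: the shift along the world's x, y, z in mm, then the turn, a rotation vector about the world's x, y, z in degrees, then the gripper command: -1 is shut, 1 is fully open, values between are in proportion. A call has 1 to 20 rows; each row is the pose to reach, as a shift and turn from the pose commanded when the call began; what a row does not reach only later rows make up. A row lasts 1/10 s, in which the tool goes at most 50 mm and 8.59 degrees, less where a joint would pass 70% of its speed; a pose out of reach is approached as far as the arm can. A call with a gripper value outside its range is refused whole. The fingers move at their own pace and stop on an object; the grip force is fixed at half the most. Time passes only in rows, so rows that repeat a pose let the fingers close. It gives the time, the measured TCP pose, the force and the opening at its end, in the units of the state.
- env.get_obs(): the state, without advancing time (a new reading comes with each control period).
- capture(name): name is "scene" or "top" or "wrist"; returns a dict with "frame" (400x640x3 uint8, red, green, blue), "z_map" (400x640 float32, m along the optical axis (not along the pixel's ray), 0 where there is no reading), "fx", "fy", "cx", "cy" (pixels), "k1" (the pictures are not rectified: a ray, as slopes to the right and down, at radius r is drawn at 1 + k1 r^2 times it, then the intrinsics apply), "R" (3x3) and "t" (3): a world point X has camera coordinates R X + t. Camera axes: x right, y down, z forward; pixel columns grow to the right and rows downward; lengths in m; the calibration is good to about 2 mm. A picture is of the moment at which its call begins.
- env.job_done(): hands the job in, once; it reports no verdict.
The state is a dict: "time_s": time; "joints": joint angles; "joint_vel": joint speeds; "effort": joint torques, N m; "eef_pos": TCP position; "eef_rot": TCP orientation; "ft_force": force on the tool from outside, world axes, zero at the start; "ft_torque": the same for the moment, N m; "gripper_width": finger opening in m.
Only numpy, scipy, OpenCV 4.12 (cv2) and the standard library are available. Lean on these libraries where they do the work, as an engineer would, in place of code of your own. Each camera call takes 0.05 s, during which the arm holds its last target. There are 200 camera calls.

## Working session

There is one attempt and no reset: what is moved stays moved. The work goes in short steps, Python scripts to look and compute and a shell command to move; the robot and the scene stay as the last step left them, time stands still between calls to the robot, and variables do not carry over. Pictures are saved under pics/ and viewed, about 8 in all and at most 12, crops included, and the job is handed in when it is done.

```bash
mkdir -p pics; cat > h.py <<'E'
import numpy as np, cv2
from rig import env, capture
def world(c,u,v,z=None):
    # pixel -> world; by depth, or plane at height z
    x=(np.array([u,v],float)-[c['cx'],c['cy']])/[c['fx'],c['fy']]
    s=x.copy()
    for _ in range(20): s=x/(1+c['k1']*(s@s))
    R,t=np.array(c['R']),np.array(c['t'])
    d=R.T@np.array([s[0],s[1],1]); o=-R.T@t
    k=(z-o[2])/d[2] if z is not None else c['z_map'][int(round(v)),int(round(u))]
    return o+k*d
def cloud(c):
    v,u=np.mgrid[0:400,0:640]; x=np.stack([(u-c['cx'])/c['fx'],(v-c['cy'])/c['fy']],-1); s=x.copy()
    for _ in range(20): s=x/(1+c['k1']*(s**2).sum(-1,keepdims=True))
    P=np.concatenate([s,np.ones((400,640,1))],-1)*c['z_map'][...,None]
    return (P-np.array(c['t']))@np.array(c['R'])
def save(c,n,box=None,f=1):
    im=c['frame'][...,::-1]
    if box: im=im[box[1]:box[3],box[0]:box[2]]
    cv2.imwrite('pics/'+n,cv2.resize(im,None,fx=f,fy=f,interpolation=cv2.INTER_CUBIC))
E
python3 - <<'E'
from h import *
import pickle
a=capture('top'); b=capture('scene'); pickle.dump((a,b),open('c0.pkl','wb'))
save(a,'top0.png'); save(b,'scene0.png')
o=env.get_obs(); print(o['time_s'],o['eef_pos'],o['eef_rot'],o['ft_force'],o['gripper_width'])
E
```

```text
0.1 [ 0.1965573  -0.48660737  0.238225  ] [-5.56940098e-04  9.81645344e-01  1.90714728e-01  3.38219793e-05] [-0.51477539  0.17302612  0.4640283 ] 0.08835336915973552
```

View pics/top0.png

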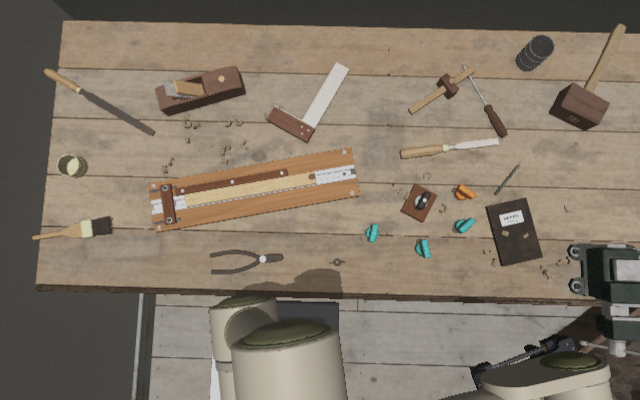

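View pics/scene0.png

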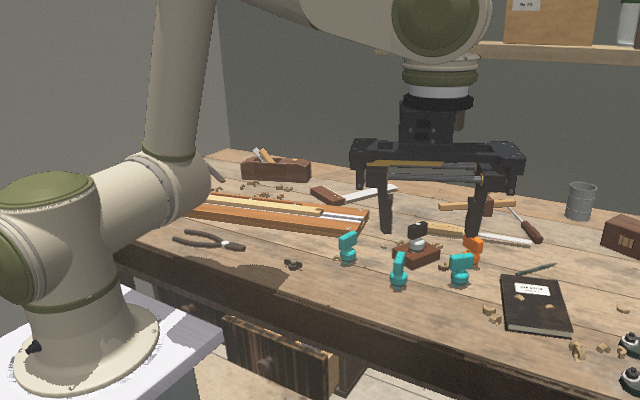

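Top picture: board from (155,210) to (355,170), dark end batten at (168,203), strip (175–312, 207–177), with free slot to its right. Stud candidates: black-handled in the dark block (420,203), orange (465,192), turquoise (373,232), (424,248), (465,225). The black-handled one in the block fits the description. I'll confirm it in a crop.

```bash
python3 - <<'E'
from h import *
import pickle
a,b=pickle.load(open('c0.pkl','rb'))
im=a['frame'][...,::-1]
c1=cv2.resize(im[140:240,140:370],None,fx=3.4,fy=3.4,interpolation=cv2.INTER_CUBIC)
c2=cv2.resize(im[175:230,390:490],None,fx=4.5,fy=4.5,interpolation=cv2.INTER_CUBIC)
c3=np.zeros((250,c1.shape[1],3),np.uint8);c3[:247,:450]=c2[:247]
s=b['frame'][...,::-1][210:290,380:490]; s=cv2.resize(s,None,fx=3,fy=3); c3[:240,452:782]=s[:240]
cv2.imwrite('pics/crop.png',np.vstack([c1,c3]))
P=cloud(a)
for n,u,v in [('handle',421,201),('blk',408,205),('boardR',340,165),('strip',240,190),('batten',168,203)]:
    print(n,P[v,u].round(4))
w=P[165:235,390:450].reshape(-1,3); m=(w[:,2]>.055)&(w[:,2]<.12); q=w[m]
print('handle pts',m.sum(),q.mean(0),q[:,2].max())
m=(w[:,2]>.015)&(w[:,2]<.032);q=w[m].astype(np.float32);r=cv2.minAreaRect(q[:,:2]*1000);print('block',r,cv2.boxPoints(r).tolist())
w=P[145:235,140:370].reshape(-1,3);m=(w[:,2]>.016)&(w[:,2]<.045);q=w[m].astype(np.float32);r=cv2.minAreaRect(q[:,:2]*1000);print('board',r,cv2.boxPoints(r).tolist())
E
```

```text
handle [ 0.5241 -0.3544  0.0838]
blk [ 0.5198 -0.3337  0.0239]
boardR [ 0.6199 -0.1556  0.025 ]
strip [0.5455 0.0997 0.037 ]
batten [0.5072 0.2829 0.0357]
handle pts 148 [ 0.52720403 -0.35981085  0.07989455] 0.08718101675219943
block ((536.434326171875, -350.26861572265625), (92.58673095703125, 84.95829772949219), 63.39240646362305) [[477.7201843261719, -372.6338195800781], [553.6809692382812, -410.6847229003906], [595.1484375, -327.9034118652344], [519.1876831054688, -289.8525085449219]]
board ((552.326171875, 56.00238037109375), (227.91937255859375, 576.8604736328125), 0.7259030938148499) [[434.72149658203125, 342.9657287597656], [442.02972412109375, -233.84848022460938], [669.9308471679688, -230.96096801757812], [662.6226196289062, 345.8532409667969]]
```

View pics/crop.png

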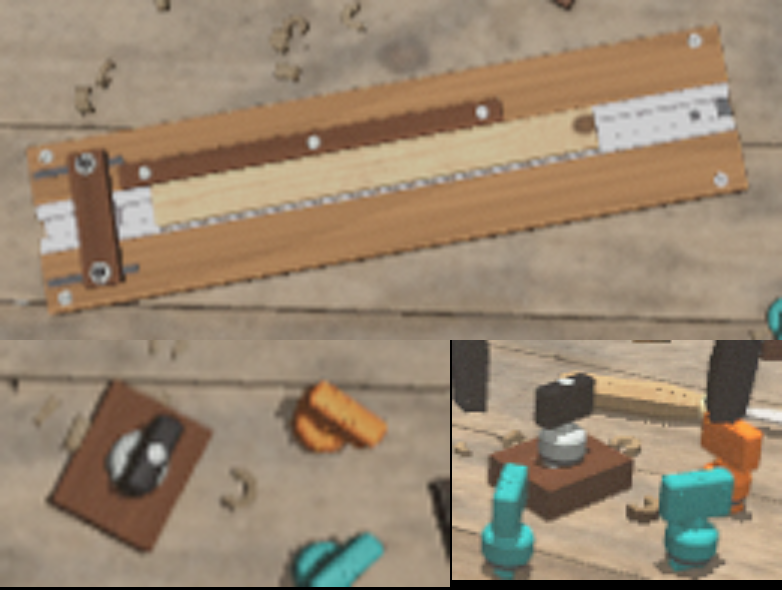

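The crop confirms the black-handled stud (handle near (422,200)) in the dark-wood block. Next I'll compute the board and stud poses from pixel corners.

```bash
python3 - <<'E'
from h import *
import pickle
a,b=pickle.load(open('c0.pkl','rb'))
W=lambda x,y,z:world(a,140+x/3.4,140+y/3.4,z)[:2]
TL,TR,BR,BL=[W(*p,.024) for p in [(25,150),(717,25),(747,188),(52,315)]]
c=(TL+TR+BR+BL)/4; d=(TL+BL-TR-BR)/2; print('board c',c,'L',np.hypot(*d),'yaw',np.degrees(np.arctan2(d[1],d[0])),'W',np.hypot(*((TL+TR-BL-BR)/2)))
ex=d/np.hypot(*d); ey=np.array([-ex[1],ex[0]])
for n,p in {'strip R':(598,132,.036),'strip L':(157,208,.036),'batten R':(115,215,.034),'cap':(722,108,.024)}.items():
    q=W(*p)-c; print(n,q@ex,q@ey)
V=lambda x,y,z:world(a,390+x/4.5,175+(y-340)/4.5,z)[:2]
k=[V(*p,.024) for p in [(118,380),(213,432),(148,552),(48,500)]]
print('blk',np.mean(k,0)); 
for i in range(4):
    e=k[(i+1)%4]-k[i]; print(np.hypot(*e),np.degrees(np.arctan2(e[1],e[0])))
P=cloud(a); hsv=cv2.cvtColor(a['frame'],cv2.COLOR_RGB2HSV)
m=np.zeros((400,640),np.uint8); m[180:225,400:445]=((P[...,2]>.076)&(P[...,2]<.095))[180:225,400:445]
vv,uu=np.nonzero(m); q=np.array([world(a,u,v,.083)[:2] for u,v in zip(uu,vv)],np.float32)*1000
print(len(q),'handle top',q.mean(0),cv2.minAreaRect(q)); l=cv2.fitLine(q,2,0,.01,.01).ravel(); print(np.degrees(np.arctan2(l[1],l[0])))
o=env.get_obs();print(o['eef_pos'])
E
```

```text
board c [0.54917294 0.06706749] L 0.5373350913451896 yaw 101.94915010010456 W 0.12885070010011623
strip R -0.16407149570778518 0.0033373370441506095
strip L 0.17322142887784422 0.00023579351996084325
batten R 0.20586972918777502 -0.0005814416547808565
cap -0.2608994061821341 0.00019204819529974188
blk [ 0.52587359 -0.36285154]
0.06184755727857494 -117.75760229488573
0.07941194239167132 151.99929724764468
0.06392105702344286 63.734417724511886
0.08111076905801046 -29.44524379745504
123 handle top [ 528.1631 -361.1454] ((528.0923461914062, -360.6595153808594), (16.271448135375977, 45.6126823425293), 63.92048263549805)
-27.098082
[ 0.1965573  -0.48660737  0.238225  ]
```

```bash
python3 -m creep '[[[100,40,0],[0,0,-15],0.2],[[200,80,0],[0,0,-30],0.2],[[330,125,-30],[0,0,-50],0.2],[[330,125,-30],[0,0,-50],0.2],[[330,125,-30],[0,0,-50],0.2],[[330,125,-30],[0,0,-50],0.2],[[330,125,-30],[0,0,-50],0.2],[[330,125,-30],[0,0,-50],0.2],[[330,125,-30],[0,0,-50],0.2],[[330,125,-30],[0,0,-50],0.2],[[330,125,-30],[0,0,-50],0.2],[[330,125,-30],[0,0,-50],0.2]]'
python3 - <<'E'
from h import *
import pickle
c=capture('wrist'); pickle.dump(c,open('w1.pkl','wb')); save(c,'w1.png')
P=cloud(c); m=(P[...,2]>.074)&(P[...,2]<.092)&(np.hypot(P[...,0]-.527,P[...,1]+.362)<.04)
q=(P[m][:,:2]*1000).astype(np.float32); print(m.sum(),q.mean(0),cv2.minAreaRect(q),np.median(P[m][:,2]))
vv,uu=np.nonzero(m);print(uu.mean(),vv.mean()); o=env.get_obs();print(o['eef_pos'],o['eef_rot'],o['joints'])
E
```

```text
time_s: 1.3
eef_pos: [0.5257, -0.3626, 0.2091]
eef_rot: [0.0, 0.97, -0.243, 0.0]
ft_force: [-0.5, -0.1, -0.6]
gripper_width: 0.0531
686 [ 529.36945 -362.29202] ((528.8148193359375, -361.8428955078125), (16.10996437072754, 44.735740661621094), 62.27351760864258) 0.08158081234967286
320.2536443148688 189.42857142857142
[ 0.52576514 -0.36253614  0.20908604] [ 1.29735066e-04  9.70099604e-01 -2.42707081e-01  1.22223719e-04] [-7.86760786e-01  5.88751087e-01  1.16155155e+00 -9.78987238e-05
  1.39094679e+00  1.27436384e+00]
```

View pics/w1.png

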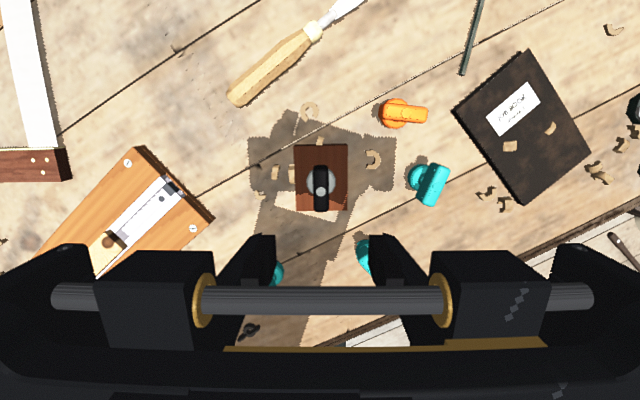

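Wrist picture: the stud in its block is at (320,189), centred between the fingers, and the handle is vertical in the image as wanted. I'll go down and grip it.

```bash
python3 -m creep '[[[3,1,-50],[0,0,0.4],0.2],[[3,1,-100],[0,0,0.4],0.2],[[3,1,-130],[0,0,0.4],0.2],[[3,1,-156],[0,0,0.4],0.2],[[3,1,-156],[0,0,0.4],0.2],[[3,1,-156],[0,0,0.4],0.2],[[3,1,-156],[0,0,0.4],-1],[[3,1,-156],[0,0,0.4],-1],[[3,1,-156],[0,0,0.4],-1],[[3,1,-156],[0,0,0.4],-1],[[3,1,-156],[0,0,0.4],-1],[[3,1,-156],[0,0,0.4],-1],[[3,1,-156],[0,0,0.4],-1]]'
```

```text
time_s: 2.65
eef_pos: [0.5297, -0.361, 0.0529]
eef_rot: [0.0, 0.971, -0.239, 0.0]
ft_force: [-0.6, -1.3, 1.7]
gripper_width: 0.0155
```

```bash
python3 -m creep '[[[0,0,3],[0,0,0],-1],[[0,0,8],[0,0,0],-1],[[0,0,15],[0,0,0],-1],[[0,0,40],[0,0,0],-1],[[0,0,80],[0,0,0],-1],[[20,60,100],[0,0,30],-1],[[40,140,100],[0,0,70],-1],[[60,200,100],[0,0,130],-1],[[60,200,100],[0,0,130],-1],[[60,200,100],[0,0,130],-1],[[60,200,100],[0,0,130],-1],[[60,200,100],[0,0,130],-1],[[60,200,100],[0,0,130],-1],[[60,200,100],[0,0,130],-1],[[60,200,100],[0,0,130],-1],[[60,200,100],[0,0,130],-1],[[60,200,100],[0,0,130],-1],[[60,200,100],[0,0,130],-1],[[60,200,100],[0,0,130],-1],[[60,200,100],[0,0,130],-1]]'
python3 - <<'E'
from h import *
import pickle
c=capture('wrist'); pickle.dump(c,open('w2.pkl','wb')); 
t=capture('top'); pickle.dump(t,open('t2.pkl','wb'))
im=np.hstack([c['frame'][:,:,::-1],])
cv2.imwrite('pics/w2.png',cv2.resize(im,None,fx=1.25,fy=1.25,interpolation=cv2.INTER_CUBIC))
o=env.get_obs();print(o['eef_pos'],o['eef_rot'],o['ft_force'],o['joints'].round(2))
E
```

```text
time_s: 4.65
eef_pos: [0.5896, -0.1607, 0.1532]
eef_rot: [0.0, 0.632, 0.775, 0.0]
ft_force: [-0.2, -0.2, -1.1]
gripper_width: 0.0158
[ 0.58954968 -0.16074968  0.15315025] [9.63405672e-05 6.33482190e-01 7.73757265e-01 3.36785214e-05] [ 1.38968884 -0.35916449 -2.16248404] [-0.46  0.57  1.34  0.    1.23 -0.66]
```

View pics/w2.png

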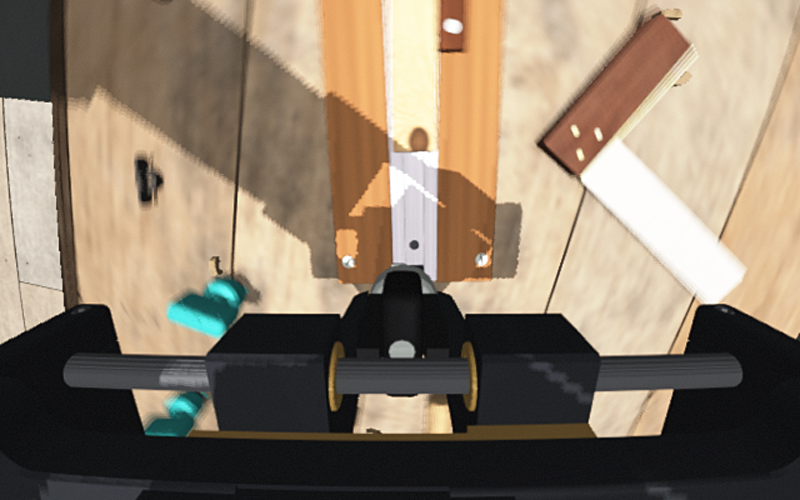

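Wrist picture 2 (scaled 1.25): the board runs up the image with outer edges near x=330 and 497. Free aluminium slot spans x 391–437 and y 150–265, with the strip's end at (415,150). The stud is held at (400,310). I'll measure the slot line.

```bash
python3 - <<'E'
from h import *
import pickle
c=pickle.load(open('w2.pkl','rb')); P=cloud(c); Z=P[...,2]
L=[];R=[];S=[]
for v in range(5,205,4):
    b=np.where((Z[v,230:430]>.014)&(Z[v,230:430]<.05))[0]+230
    if len(b)<50: continue
    L.append(world(c,b[0]-.5,v,.024)[:2]);R.append(world(c,b[-1]+.5,v,.024)[:2])
L,R=map(np.array,(L,R)); M=(L+R)/2
l=cv2.fitLine((M*1000).astype(np.float32),cv2.DIST_HUBER,0,.01,.01).ravel(); print('mid line',l,np.degrees(np.arctan2(l[1],l[0])),'W',np.median(np.hypot(*(R-L).T)))
for E in(L,R):
    k=cv2.fitLine((E*1000).astype(np.float32),cv2.DIST_HUBER,0,.01,.01).ravel();print(k,np.degrees(np.arctan2(k[1],k[0])))
for v in (140,160,180,195):
    z=Z[v,300:360]; print(v,(z*1000).round().astype(int).tolist())
    s=np.where(z<.019)[0]+300
    g=c['frame'][v,300:360].astype(int).sum(1)//3; print(g.tolist())
    if len(s): print([world(c,u,v,.024)[:2].round(4) for u in(s[0]-.5,s[-1]+.5)])
# strip end
for u in (322,330,338): 
    z=(Z[100:140,u]*1000).round().astype(int); print(u,z.tolist())
o=env.get_obs(); q=o['eef_rot']; print('toolx',2*np.degrees(np.arctan2(q[2],q[1])))
E
```

```text
mid line [ 2.0318630e-01 -9.7914010e-01  5.8204535e+02 -7.6466034e+01] -78.27665 W 0.12887225241695754
[ 2.0224473e-01 -9.7933501e-01  5.1894092e+02 -8.9552460e+01] -78.33174
[ 2.0412536e-01 -9.7894478e-01  6.4514978e+02 -6.3379608e+01] -78.221695
140 [23, 24, 23, 22, 22, 24, 22, 23, 25, 23, 22, 23, 24, 24, 23, 23, 23, 23, 24, 23, 21, 24, 23, 23, 9, 10, 9, 12, 11, 9, 10, 11, 10, 11, 10, 11, 10, 11, 10, 9, 23, 24, 23, 24, 23, 23, 23, 22, 22, 22, 24, 23, 23, 22, 23, 22, 24, 23, 23, 22]
[141, 167, 174, 176, 177, 176, 174, 172, 164, 160, 155, 186, 247, 255, 255, 254, 254, 254, 254, 254, 255, 254, 254, 252, 254, 251, 234, 222, 221, 222, 221, 221, 221, 221, 223, 225, 225, 220, 214, 198, 207, 212, 212, 215, 217, 217, 214, 215, 209, 175, 125, 93, 91, 88, 89, 86, 87, 88, 88, 91]
[array([ 0.581 , -0.1093]), array([ 0.5961, -0.1062])]
160 [23, 23, 24, 23, 22, 22, 24, 23, 22, 23, 24, 23, 23, 24, 22, 24, 24, 24, 23, 23, 23, 23, 24, 23, 10, 10, 10, 10, 10, 9, 9, 10, 11, 11, 10, 9, 9, 9, 10, 22, 22, 21, 23, 23, 22, 23, 23, 24, 23, 23, 24, 23, 23, 23, 24, 23, 23, 23, 23, 25]
[168, 170, 170, 172, 172
[... 1280 characters left out ...]
68, 65, 60, 75, 192, 220, 217, 209, 199, 209, 212, 212, 217, 221, 217, 214, 214, 215, 150, 93, 91, 94, 95, 91, 90, 92, 89, 90, 96]
[array([ 0.5922, -0.163 ]), array([ 0.6071, -0.16  ])]
322 [36, 35, 33, 36, 33, 35, 36, 34, 36, 36, 36, 34, 35, 36, 34, 34, 35, 35, 36, 36, 35, 34, 21, 23, 22, 24, 23, 22, 24, 22, 24, 23, 22, 23, 23, 24, 22, 22, 24, 23]
330 [36, 35, 35, 35, 36, 36, 35, 36, 35, 35, 35, 35, 34, 35, 36, 35, 35, 35, 35, 35, 36, 32, 9, 10, 10, 11, 10, 11, 9, 11, 10, 10, 11, 10, 10, 10, 9, 11, 10, 10]
338 [35, 35, 35, 35, 36, 35, 35, 36, 35, 35, 36, 35, 37, 35, 37, 34, 34, 35, 34, 35, 35, 33, 10, 10, 10, 10, 10, 9, 9, 11, 10, 10, 10, 11, 10, 11, 11, 10, 11, 10]
toolx 101.38499553060024
```

```bash
python3 -m creep '[[[3,32,-40],[0,0,0.3],-1],[[3,32,-75],[0,0,0.3],-1],[[3,32,-75],[0,0,0.3],-1],[[3,32,-75],[0,0,0.3],-1],[[3,32,-75],[0,0,0.3],-1]]'
python3 - <<'E'
from h import *
import pickle
c=capture('wrist'); pickle.dump(c,open('w3.pkl','wb')); save(c,'w3.png',(220,100,440,300),3)
s=capture('scene'); pickle.dump(s,open('s3.pkl','wb'))
o=env.get_obs();print(o['eef_pos'],o['ft_force'])
E
```

```text
time_s: 5.25
eef_pos: [0.5936, -0.1297, 0.0801]
eef_rot: [0.002, 0.633, 0.774, 0.0]
ft_force: [0.5, 0.3, -2.0]
gripper_width: 0.0156
[ 0.59338358 -0.12958796  0.07967097] [-0.6439257  -0.80054777 -1.57464178]
```

View pics/w3.png

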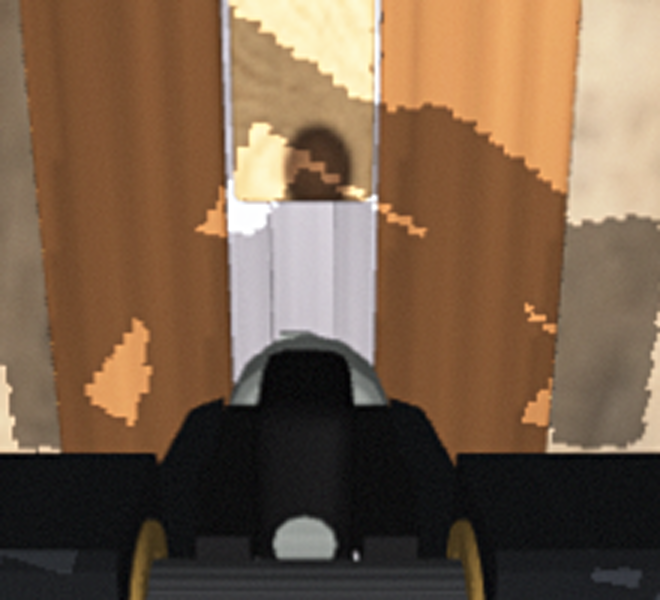

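Wrist crop: the collar spans x 230–388 and the slot gap 271–333, nearly lined up. Next is the lateral difference in mm.

```bash
python3 - <<'E'
from h import *
import pickle
c=pickle.load(open('w3.pkl','rb')); P=cloud(c);Z=P[...,2]
a=np.radians(101.7); ex=np.array([np.cos(a),np.sin(a)]); ey=np.array([-ex[1],ex[0]]); o=np.array([.5934,-.1296])
g=[]
for v in range(172,212,2):
    s=np.where(Z[v,290:360]<.0165)[0]+290
    s=s[(s>300)&(s<340)]
    if len(s)>10: g.append((world(c,(s[0]+s[-1])/2,v,.024)[:2]-o)@ey)
print('slot lateral from TCP mm',np.array(g)*1000)
for v in (225,229,233):
    print(v,(Z[v,290:355]*1000).round().astype(int).tolist())
for x0,x1,y,z in [(230,388,402,.0717),(264,350,370,.1097),(272,338,540,.1097)]:
    q=[world(c,220+x/3,100+y/3,z)[:2] for x in(x0,x1)]; print([(p-o)@ey*1000 for p in q],[(p-o)@ex*1000 for p in q])
E
```

```text
slot lateral from TCP mm [0.50728436 0.51565898 0.52407317 0.53252728 0.54102166 0.5495567
 0.55813275 0.56675021 0.57540945 0.58411085 0.59285482 0.60164174
 0.61047201 0.24629925 0.25443192 0.26260395 0.27081572 0.2790676
 0.28735997 0.29569324]
225 [23, 23, 24, 24, 23, 24, 23, 23, 24, 58, 64, 67, 67, 68, 68, 68, 69, 89, 93, 94, 94, 95, 96, 96, 97, 96, 96, 96, 96, 95, 96, 96, 96, 96, 97, 97, 97, 97, 97, 97, 95, 94, 94, 94, 94, 94, 88, 70, 70, 69, 69, 69, 68, 66, 64, 59, 24, 24, 23, 23, 23, 22, 22, 24, 24]
229 [23, 23, 22, 22, 23, 24, 23, 22, 62, 68, 68, 70, 70, 70, 71, 71, 93, 98, 100, 100, 100, 100, 101, 101, 101, 102, 101, 101, 101, 102, 102, 101, 102, 101, 101, 101, 101, 102, 101, 101, 100, 100, 100, 100, 98, 99, 95, 71, 72, 71, 71, 71, 70, 69, 70, 68, 63, 59, 24, 23, 22, 23, 23, 22, 24]
233 [24, 81, 80, 80, 23, 24, 64, 69, 69, 69, 71, 72, 71, 71, 72, 97, 101, 104, 105, 105, 105, 105, 106, 106, 105, 105, 225, 106, 106, 106, 105, 106, 106, 105, 105, 106, 106, 106, 106, 106, 106, 105, 105, 105, 105, 104, 102, 98, 72, 72, 72, 72, 72, 71, 71, 71, 69, 68, 62, 23, 80, 81, 80, 24, 23]
[np.float64(14.340379616339797), np.float64(-16.84655598498013)] [np.float64(6.440388623238535), np.float64(6.2728627224223485)]
[np.float64(5.570519875223721), np.float64(-7.038892706544339)] [np.float64(27.969537130726458), np.float64(27.90410778254266)]
[np.float64(4.850591389047807), np.float64(-5.499982197274398)] [np.float64(-0.587854360672667), np.float64(-0.6495053967099286)]
```

```bash
python3 -m creep '[[[-1,0,-8],[0,0,0],-1],[[-1,0,-14],[0,0,0],-1],[[-1,0,-17],[0,0,0],-1],[[-1,0,-19],[0,0,0],-1],[[-1,0,-20],[0,0,0],-1],[[-1,0,-21],[0,0,0],-1],[[-1,0,-21],[0,0,0],-1],[[-1,0,-21],[0,0,0],-1]]'
```

```text
time_s: 6.15
eef_pos: [0.5917, -0.1288, 0.0568]
eef_rot: [0.0, 0.632, 0.775, 0.0]
ft_force: [-0.7, 0.6, -1.8]
gripper_width: 0.0154
```

```bash
python3 -m creep '[[[0,0,-1],[0,0,0],-1],[[0,0,-2],[0,0,0],-1],[[0,0,-3],[0,0,0],-1],[[0,0,-3],[0,0,0],-1],[[0,0,-3],[0,0,0],-1],[[0,0,-3],[0,0,0],-1]]'
python3 -m creep '[[[0,0,-0.5],[0,0,0],-1],[[0,0,-0.5],[0,0,0],-1],[[0,0,-0.5],[0,0,0],-1]]'
```

```text
time_s: 6.75
eef_pos: [0.5916, -0.1288, 0.0538]
eef_rot: [0.0, 0.632, 0.775, 0.0]
ft_force: [0.1, 0.3, -2.2]
gripper_width: 0.0158
time_s: 7.05
eef_pos: [0.5916, -0.1288, 0.0532]
eef_rot: [-0.0, 0.632, 0.775, -0.0]
ft_force: [-0.1, -0.4, -0.8]
gripper_width: 0.016
```

```bash
python3 - <<'E'
from h import *
import pickle
c=pickle.load(open('w3.pkl','rb'))
a=np.radians(101.7); ex=np.array([np.cos(a),np.sin(a)])
for x in (260,310,350): print((world(c,220+x/3,100+200/3,.036)[:2]-[.5916,-.1288])@ex*1000)
t=pickle.load(open('c0.pkl','rb'))[0]; g=t['frame'].astype(int).sum(2)//3
# profile along the strip line near strip left end/batten
p=np.array([140+157/3.4,140+208/3.4]); d=np.array([-1,.18]); 
for k in np.arange(-3,18,.5):
    q=p+d*k; print(k,g[int(round(q[1])),int(round(q[0]))],end=' ')
E
```

```text
39.295239571481225
39.24136127061682
39.20402819489207
-3.0 176 -2.5 176 -2.0 176 -1.5 176 -1.0 177 -0.5 177 0.0 176 0.5 176 1.0 180 1.5 180 2.0 204 2.5 204 3.0 204 3.5 204 4.0 204 4.5 204 5.0 204 5.5 204 6.0 204 6.5 204 7.0 204 7.5 204 8.0 203 8.5 203 9.0 204 9.5 204 10.0 196 10.5 196 11.0 145 11.5 145 12.0 134 12.5 134 13.0 61 13.5 61 14.0 80 14.5 80 15.0 85 15.5 85 16.0 81 16.5 81 17.0 82 17.5 82
```

```bash
python3 -m creep '[[[-1,4.9,0],[0,0,0],-1],[[-2,9.8,0],[0,0,0],-1],[[-3,14.7,0],[0,0,0],-1],[[-3.7,17.6,0],[0,0,0],-1],[[-3.9,18.6,0],[0,0,0],-1],[[-4.1,19.6,0],[0,0,0],-1],[[-4.3,20.6,0],[0,0,0],-1],[[-4.5,21.5,0],[0,0,0],-1],[[-4.7,22.5,0],[0,0,0],-1],[[-4.9,23.5,0],[0,0,0],-1],[[-5.1,24.5,0],[0,0,0],-1],[[-5.5,26.4,0],[0,0,0],-1],[[-5.9,28.4,0],[0,0,0],-1],[[-6.3,30.3,0],[0,0,0],-1],[[-6.7,32.3,0],[0,0,0],-1],[[-7.1,34.3,0],[0,0,0],-1],[[-7.5,36.2,0],[0,0,0],-1],[[-7.5,36.2,0],[0,0,0],-1],[[-7.5,36.2,0],[0,0,0],-1]]'
python3 - <<'E'
from h import *
import pickle
t=capture('top'); pickle.dump(t,open('t4.pkl','wb')); save(t,'t4.png',(140,140,370,240),3.4)
s=[env.get_obs()['ft_force']]; print(s)
E
```

```text
time_s: 8.95
eef_pos: [0.584, -0.0924, 0.0532]
eef_rot: [-0.0, 0.632, 0.775, 0.0]
ft_force: [0.0, 0.3, -2.1]
gripper_width: 0.0159
[array([ 0.04903181, -0.84960875, -2.30436343])]
```

View pics/t4.png

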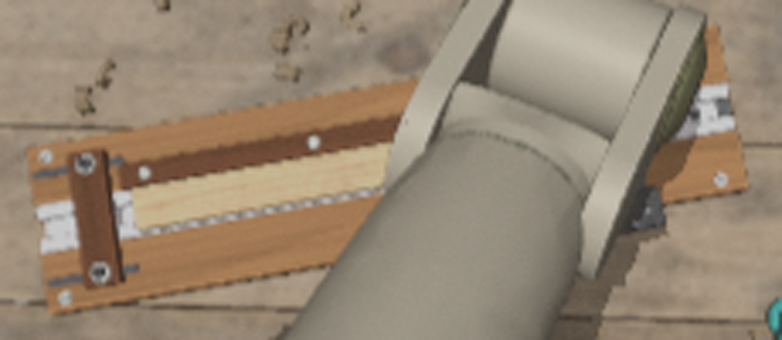

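Top crop: the strip's left end moved from x=157 to about x=134, and the batten face is at about 114, leaving roughly 12–15 mm to go. I'll go on more slowly.

```bash
python3 -m creep '[[[-0.3,1.5,0],[0,0,0],-1],[[-0.6,2.9,0],[0,0,0],-1],[[-0.9,4.4,0],[0,0,0],-1],[[-1.2,5.9,0],[0,0,0],-1],[[-1.4,6.9,0],[0,0,0],-1],[[-1.6,7.8,0],[0,0,0],-1],[[-1.6,7.8,0],[0,0,0],-1],[[-1.6,7.8,0],[0,0,0],-1]]'
python3 -m creep '[[[-0.1,0.5,0],[0,0,0],-1],[[-0.2,1,0],[0,0,0],-1],[[-0.3,1.5,0],[0,0,0],-1],[[-0.3,1.5,0],[0,0,0],-1]]'
python3 -m creep '[[[-0.1,0.4,0],[0,0,0],-1],[[-0.2,0.8,0],[0,0,0],-1],[[-0.2,0.8,0],[0,0,0],-1]]'
```

```text
time_s: 9.8
eef_pos: [0.5824, -0.0847, 0.0532]
eef_rot: [-0.0, 0.632, 0.775, 0.0]
ft_force: [0.1, 0.2, -1.7]
gripper_width: 0.0158
time_s: 10.2
eef_pos: [0.5822, -0.0833, 0.0532]
eef_rot: [-0.0, 0.632, 0.775, -0.0]
ft_force: [-0.4, -0.8, -0.8]
gripper_width: 0.0158
time_s: 10.5
eef_pos: [0.582, -0.0825, 0.0532]
eef_rot: [-0.0, 0.632, 0.775, -0.0]
ft_force: [-0.6, -1.2, -1.3]
gripper_width: 0.0156
```

```bash
cat > chk.py <<'E'
import sys,re   # stop the chain when the push along the slot exceeds 2.5 N
s=sys.stdin.read(); p=re.search(r'eef_pos: \[(.*?)\]',s)[1]; f=[float(x) for x in re.search(r'force: \[(.*?)\]',s)[1].split(',')]
print(p,f); sys.exit(abs(f[1]*.979-f[0]*.203)>2.5)
E
python3 -m creep '[[[-0.1,0.4,0],[0,0,0],-1],[[-0.1,0.4,0],[0,0,0],-1]]' | python3 chk.py &&
python3 -m creep '[[[-0.1,0.4,0],[0,0,0],-1],[[-0.1,0.4,0],[0,0,0],-1]]' | python3 chk.py &&
python3 -m creep '[[[-0.1,0.4,0],[0,0,0],-1],[[-0.1,0.4,0],[0,0,0],-1]]' | python3 chk.py &&
python3 -m creep '[[[0,0.4,0],[0,0,0],-1],[[0,0.4,0],[0,0,0],-1]]' | python3 chk.py &&
python3 -m creep '[[[-0.1,0.4,0],[0,0,0],-1],[[-0.1,0.4,0],[0,0,0],-1]]' | python3 chk.py &&
python3 -m creep '[[[-0.1,0.4,0],[0,0,0],-1],[[-0.1,0.4,0],[0,0,0],-1]]' | python3 chk.py
```

```text
0.5819, -0.0821, 0.0532 [0.6, -0.4, -2.4]
0.5818, -0.0817, 0.0532 [0.3, -0.6, -1.6]
0.5816, -0.0812, 0.0532 [0.4, -0.6, -2.7]
0.5817, -0.0809, 0.0532 [0.8, -0.3, -1.5]
0.5816, -0.0805, 0.0532 [0.8, -0.8, -2.2]
0.5815, -0.0801, 0.0532 [0.6, 0.4, -1.5]
```

```bash

python3 -m creep '[[[-0.1,0.4,0],[0,0,0],-1],[[-0.1,0.4,0],[0,0,0],-1]]' | python3 chk.py &&
python3 -m creep '[[[-0.1,0.4,0],[0,0,0],-1],[[-0.1,0.4,0],[0,0,0],-1]]' | python3 chk.py &&
python3 -m creep '[[[-0.1,0.4,0],[0,0,0],-1],[[-0.1,0.4,0],[0,0,0],-1]]' | python3 chk.py &&
python3 -m creep '[[[-0.1,0.4,0],[0,0,0],-1],[[-0.1,0.4,0],[0,0,0],-1]]' | python3 chk.py &&
python3 -m creep '[[[0,0.4,0],[0,0,0],-1],[[0,0.4,0],[0,0,0],-1]]' | python3 chk.py &&
python3 -m creep '[[[-0.1,0.4,0],[0,0,0],-1],[[-0.1,0.4,0],[0,0,0],-1]]' | python3 chk.py &&
python3 -m creep '[[[-0.1,0.4,0],[0,0,0],-1],[[-0.1,0.4,0],[0,0,0],-1]]' | python3 chk.py &&
python3 -m creep '[[[-0.1,0.4,0],[0,0,0],-1],[[-0.1,0.4,0],[0,0,0],-1]]' | python3 chk.py &&
python3 -m creep '[[[-0.1,0.4,0],[0,0,0],-1],[[-0.1,0.4,0],[0,0,0],-1]]' | python3 chk.py
```

```text
0.5813, -0.0797, 0.0532 [-0.6, -1.1, -1.8]
0.5813, -0.0793, 0.0532 [0.5, 0.2, -1.8]
0.5812, -0.0789, 0.0532 [0.3, -1.2, -1.9]
0.5811, -0.0785, 0.0532 [0.1, -1.3, -2.0]
0.5811, -0.0781, 0.0532 [0.8, -0.5, -1.2]
0.581, -0.0777, 0.0532 [-0.2, -0.5, -3.0]
0.5808, -0.0773, 0.0532 [0.2, -0.8, -2.0]
0.5808, -0.0769, 0.0532 [0.3, 0.0, -2.1]
0.5806, -0.0764, 0.0532 [0.1, -1.0, -2.5]
```

```bash

python3 -m creep '[[[-0.1,0.4,0],[0,0,0],-1],[[-0.1,0.4,0],[0,0,0],-1]]' | python3 chk.py &&
python3 -m creep '[[[-0.1,0.4,0],[0,0,0],-1],[[-0.1,0.4,0],[0,0,0],-1]]' | python3 chk.py &&
python3 -m creep '[[[-0.1,0.4,0],[0,0,0],-1],[[-0.1,0.4,0],[0,0,0],-1]]' | python3 chk.py &&
python3 -m creep '[[[-0.1,0.4,0],[0,0,0],-1],[[-0.1,0.4,0],[0,0,0],-1]]' | python3 chk.py &&
python3 -m creep '[[[0,0.4,0],[0,0,0],-1],[[0,0.4,0],[0,0,0],-1]]' | python3 chk.py &&
python3 -m creep '[[[-0.1,0.4,0],[0,0,0],-1],[[-0.1,0.4,0],[0,0,0],-1]]' | python3 chk.py &&
python3 -m creep '[[[-0.1,0.4,0],[0,0,0],-1],[[-0.1,0.4,0],[0,0,0],-1]]' | python3 chk.py &&
python3 -m creep '[[[-0.1,0.4,0],[0,0,0],-1],[[-0.1,0.4,0],[0,0,0],-1]]' | python3 chk.py &&
python3 -m creep '[[[-0.1,0.4,0],[0,0,0],-1],[[-0.1,0.4,0],[0,0,0],-1]]' | python3 chk.py
```

```text
0.5806, -0.0761, 0.0532 [0.2, -0.4, -1.6]
0.5805, -0.0757, 0.0532 [-0.1, -0.4, -2.1]
0.5803, -0.0753, 0.0532 [-0.1, -1.0, -1.2]
0.5804, -0.0751, 0.0533 [1.0, -2.7, -2.2]
```

```bash

python3 -m creep '[[[0,0,0],[0,0,0],-1],[[0,0,0],[0,0,0],-1]]' | python3 chk.py 
python3 -m creep '[[[0,0.2,0],[0,0,0],-1],[[0,0.2,0],[0,0,0],-1]]' | python3 chk.py
```

```text
0.5803, -0.0751, 0.0533 [1.0, -2.6, -2.4]
0.5804, -0.075, 0.0533 [-0.2, -3.9, -2.4]
```

```bash

python3 -m creep '[[[-0.1,0.3,0],[0,0,0],-1],[[-0.1,0.3,0],[0,0,0],-1],[[-0.1,0.3,0],[0,0,0],-1]]' | python3 chk.py 
python3 -m creep '[[[0,0,0],[0,0,0],-1],[[0,0,0],[0,0,0],-1]]' | python3 chk.py
```

```text
0.5804, -0.0748, 0.0533 [0.8, -5.7, -2.2]
0.5804, -0.0748, 0.0533 [1.3, -5.7, -2.2]
```

```bash

python3 -m creep '[[[0,0,-0.5],[0,0,0],-1],[[0,0,-1],[0,0,0],-1],[[0,0,-1],[0,0,0],-1]]' | python3 chk.py 
python3 -m creep '[[[0,0,-0.5],[0,0,0],-1],[[0,0,-1],[0,0,0],-1],[[0,0,-1],[0,0,0],-1]]' | python3 chk.py
```

```text
0.5805, -0.0749, 0.0529 [-0.9, -5.6, 3.3]
0.5806, -0.0749, 0.0524 [-1.3, -4.7, 5.5]
```

```bash

python3 -m creep '[[[0,0.1,-0.5],[0,0,0],-1],[[0,0.1,-1],[0,0,0],-1],[[0,0.1,-1.5],[0,0,0],-1],[[0,0.1,-1.5],[0,0,0],-1]]' | python3 chk.py 
python3 -m creep '[[[0,0,-0.5],[0,0,0],-1],[[0,0,-1],[0,0,0],-1],[[0,0,-1],[0,0,0],-1]]' | python3 chk.py
```

```text
0.5807, -0.0749, 0.0512 [-2.3, -5.6, 8.4]
0.5808, -0.0749, 0.0504 [-3.2, -4.4, 9.6]
```

```bash

python3 -m creep '[[[-0.2,0,-0.3],[0,0,0],-1],[[-0.4,0.1,-0.6],[0,0,0],-1],[[-0.4,0.1,-0.6],[0,0,0],-1]]' | python3 chk.py
```

```text
0.5808, -0.0749, 0.0501 [-1.5, -4.1, 10.8]
```

```bash

python3 -m creep '[[[0,0,0],[0,0,-5],-1],[[0,0,0],[0,0,-10],-1],[[0,0,0],[0,0,-10],-1]]' | tee o.txt | python3 chk.py; grep -E "rot|wid" o.txt
python3 -c "
from h import *; o=env.get_obs();print(o['ft_torque'])"
```

```text
0.5808, -0.0748, 0.0498 [0.7, -4.9, 8.6]
eef_rot: [0.002, 0.698, 0.716, 0.001]
gripper_width: 0.0157
[-0.83241403  0.08852297  0.00644861]
```

```bash

python3 -m creep '[[[0,0,0],[0,0,-5],-1],[[0,0,0],[0,0,-10],-1],[[0,0,0],[0,0,-15],-1],[[0,0,0],[0,0,-15],-1]]' | tee o.txt | python3 chk.py; grep -E "rot|wid" o.txt
python3 -c "
from h import *; o=env.get_obs();print(o['ft_torque'])"
```

```text
0.5806, -0.075, 0.0497 [-0.3, -5.4, 8.5]
eef_rot: [0.001, 0.785, 0.619, 0.0]
gripper_width: 0.0156
[-1.01843526e+00  2.39817749e-01  8.22305290e-04]
```

```bash

python3 -m creep '[[[0,0,0],[0,0,-5],-1],[[0,0,0],[0,0,-10],-1],[[0,0,0],[0,0,-15],-1],[[0,0,0],[0,0,-15],-1]]' | tee o.txt | python3 chk.py; grep -E "rot|wid" o.txt
python3 -m creep '[[[0,0,0],[0,0,-5],-1],[[0,0,0],[0,0,-10],-1],[[0,0,0],[0,0,-10],-1]]' | tee o.txt | python3 chk.py; grep -E "rot|wid" o.txt
python3 -c "
from h import *; o=env.get_obs();print(o['ft_torque'])"
```

```text
0.5805, -0.0751, 0.0497 [-1.7, -7.4, 8.7]
eef_rot: [0.001, 0.86, 0.511, 0.0]
gripper_width: 0.0155
0.5805, -0.0752, 0.0497 [-2.1, -6.9, 8.6]
eef_rot: [0.001, 0.901, 0.434, 0.001]
gripper_width: 0.0155
[-1.26750751  0.42519969  0.0572401 ]
```

```bash

python3 -m creep '[[[-0.1,-0.1,0],[0,0,-5],-1],[[-0.2,-0.1,0],[0,0,-10],-1],[[-0.2,-0.1,0],[0,0,-15],-1],[[-0.2,-0.1,0],[0,0,-15],-1]]' | tee o.txt | python3 chk.py; grep -E "rot|wid" o.txt
python3 -m creep '[[[0,0,0],[0,0,-5],-1],[[0,0,0],[0,0,-10],-1],[[0,0,0],[0,0,-10],-1]]' | tee o.txt | python3 chk.py; grep -E "rot|wid" o.txt
python3 -c "
from h import *; o=env.get_obs();print(o['ft_torque'])"
```

```text
0.5807, -0.0754, 0.0498 [0.0, -7.2, 7.7]
eef_rot: [0.002, 0.95, 0.313, 0.001]
gripper_width: 0.0156
0.5812, -0.0755, 0.05 [1.5, -7.2, 7.7]
eef_rot: [0.002, 0.973, 0.229, 0.002]
gripper_width: 0.0156
[-1.33037765 -0.33616848  0.02600842]
```

```bash

python3 -m creep '[[[0.1,-0.1,0],[0,0,-5],-1],[[0.1,-0.1,0],[0,0,-10],-1],[[0.1,-0.1,0],[0,0,-10],-1]]' | tee o.txt | python3 chk.py; grep -E "rot|wid" o.txt
python3 -c "
from h import *; o=env.get_obs();print(o['ft_torque'])"
python3 -m creep '[[[0,0,0],[0,0,-4],-1],[[0,0,0],[0,0,-4],-1]]' | tee o.txt | python3 chk.py; grep -E "rot|wid" o.txt
python3 -c "
from h import *; o=env.get_obs();print(o['ft_torque'])"
```

```text
0.5816, -0.0757, 0.0501 [2.0, -7.3, 6.9]
eef_rot: [0.002, 0.99, 0.143, 0.003]
gripper_width: 0.0154
[-1.27289396 -0.51584598  0.02350131]
0.5817, -0.0758, 0.0502 [3.0, -8.1, 7.0]
eef_rot: [0.002, 0.994, 0.109, 0.003]
gripper_width: 0.0159
[-1.31649349 -0.67291458  0.08935496]
```

```bash

python3 -m creep '[[[0.1,-0.2,0],[0,0,-1],-1],[[0.2,-0.2,0.5],[0,0,-1],-1],[[0.2,-0.2,1],[0,0,-1],-1],[[0.2,-0.2,1],[0,0,-1],-1]]' | tee o.txt | python3 chk.py; grep -E "rot|wid" o.txt
python3 -m creep '[[[0,0,0.4],[0,0,0],-1],[[0,0,0.8],[0,0,0],-1],[[0,0,0.8],[0,0,0],-1]]' | tee o.txt | python3 chk.py; grep -E "rot|wid" o.txt
```

```text
0.5817, -0.0758, 0.0506 [4.8, -7.5, 3.0]
eef_rot: [0.002, 0.995, 0.101, 0.003]
gripper_width: 0.0157
0.5816, -0.0758, 0.0508 [6.7, -7.1, -2.5]
eef_rot: [0.001, 0.995, 0.101, 0.002]
gripper_width: 0.0156
```

```bash

python3 -m creep '[[[0.4,0,0],[0,0,0],-1],[[0.8,0,0],[0,0,0],-1],[[0.8,0,0],[0,0,0],-1]]' | tee o.txt | python3 chk.py; grep -E "rot|wid" o.txt
```

```text
0.5818, -0.0758, 0.0507 [2.7, -8.3, -0.1]
eef_rot: [0.001, 0.995, 0.101, 0.002]
gripper_width: 0.0157
```

```bash

python3 -m creep '[[[0.2,-0.3,0.2],[0,0,0],-1],[[0.3,-0.3,0.2],[0,0,0],-1],[[0.3,-0.3,0.2],[0,0,0],-1]]' | tee o.txt | python3 chk.py
python3 -m creep '[[[0,0,0],[0,0,0],-0.3],[[0,0,0],[0,0,0],-0.2],[[0,0,0],[0,0,0],-0.1],[[0,0,0],[0,0,0],-0.1],[[0,0,0],[0,0,0],-0.1]]'
```

```text
0.5818, -0.0758, 0.0508 [2.6, -5.8, -1.0]
time_s: 21.2
eef_pos: [0.5809, -0.0747, 0.0501]
eef_rot: [-0.0, 0.995, 0.101, -0.0]
ft_force: [0.1, -1.4, 0.0]
gripper_width: 0.0397
```

```bash

python3 -m creep '[[[0,0,10],[0,0,0],-0.1],[[0,0,30],[0,0,0],-0.1],[[0,0,60],[0,0,0],-0.1],[[0,-20,100],[0,0,0],-0.1],[[0,-60,140],[0,0,0],-0.1],[[0,-100,160],[0,0,60],-0.1],[[0,-100,160],[0,0,88],-0.1],[[0,-100,160],[0,0,88],-0.1],[[0,-100,160],[0,0,88],-0.1],[[0,-100,160],[0,0,88],-0.1],[[0,-100,160],[0,0,88],-0.1],[[0,-100,160],[0,0,88],-0.1],[[0,-100,160],[0,0,88],-0.1],[[0,-100,160],[0,0,88],-0.1],[[0,-100,160],[0,0,88],-0.1]]'
python3 - <<'E'
from h import *
import pickle
c=capture('wrist'); t=capture('top'); pickle.dump((c,t),open('f.pkl','wb'))
save(c,'wf.png',(180,0,460,300),2)
save(t,'tf.png',(140,140,370,240),3.4)
E
```

```text
time_s: 22.7
eef_pos: [0.5809, -0.1748, 0.2109]
eef_rot: [0.0, 0.657, 0.754, 0.0]
ft_force: [0.1, 0.6, -0.1]
gripper_width: 0.0397
```

View pics/wf.png

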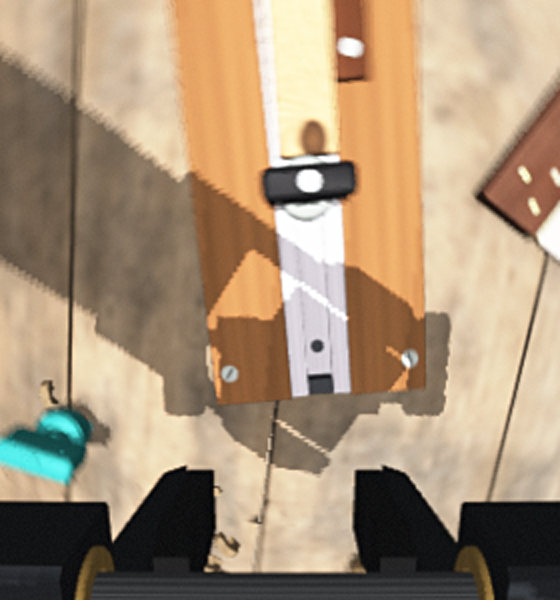

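View pics/tf.png

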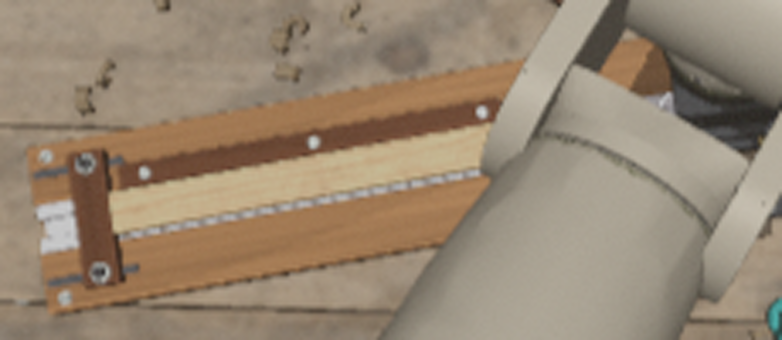

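Wrist crop: the stud stands crosswise (handle 265–355 at y≈181) behind the strip's end (y≈155). Top crop: the strip's left end (x≈110) is against the batten. One numeric check before handing in.

```bash
python3 - <<'E'
from h import *
import pickle
c,t=pickle.load(open('f.pkl','rb')); P=cloud(c);Z=P[...,2]
a=np.radians(101.7); ex=np.array([np.cos(a),np.sin(a)])
m=(Z>.07)&(Z<.09)&(np.hypot(P[...,0]-.581,P[...,1]+.075)<.04)
vv,uu=np.nonzero(m); q=np.array([world(c,u,v,.081)[:2] for u,v in zip(uu,vv)],np.float32)*1000
l=cv2.fitLine(q,2,0,.01,.01).ravel(); r=cv2.minAreaRect(q)
print('top z',np.median(Z[m]),np.percentile(Z[m],[5,95]),'yaw',np.degrees(np.arctan2(l[1],l[0])),r)
print('strip end - stud axis mm',[((world(c,180+x/2,y/2,.036)[:2])*1000-np.array(r[0]))@ex for x,y in[(285,155),(330,157)]])
E
```

```text
top z 0.07967882876287498 [0.07666402 0.08122714] yaw 12.551882 ((580.7285766601562, -77.11617279052734), (45.385746002197266, 16.5045108795166), 12.260124206542969)
strip end - stud axis mm [np.float64(18.238048269982542), np.float64(15.688625804562392)]
```

```bash
python3 -c "
from h import *; print(env.job_done())"
```

```text
the job is handed in; nothing more can be done
None
```

The strip is home against the end block, and the stud is locked crosswise behind it and released. I handed the job in shortly after the clock read 22.7 s of the 72 s allowed.

**What I did:** I lifted the black-handled stud out of its dark-wood block and lowered it into the slot with no contact force. I then slid it along until the strip met the end block, pushing at about 5 to 6 N. Next I pressed the foot in about 3 mm, turned the stud about 90° clockwise, let it spring up under the lips and opened the gripper. I left the look-alikes and the other tools alone.

**Last checks (camera):**
- **Turn:** the handle is about 89° from the slot line.
- **Height:** the foot is pressed about 2 mm, after allowing for about 1.5 mm of camera depth bias.
- **Play at the strip:** the strip's end is on average 17.0 mm from the stud's axis, which is exactly the collar's radius. Readings at two points were 18.2 and 15.7 mm, so this is good to about 1.5 mm.
- **Strip:** its far end is against the batten in the top picture.

**Forces:** during the turn the measured push rose to about 7 to 8 N, with brief readings of 8.1 and 8.3 N. That is slightly above the 5 to 8 N band, but it includes sensor noise of about 0.7 N and some foot drag. I eased it to about 6 N before letting go, and no reading came near 12 N. I only read forces at the end of each move, so a short peak within a move would not show. The side force against the slot reached about 7 N once, and I took it back to about 2.6 N before release.

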